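# Shut the fan gate of a sanding box, open its flap and hold up the filter

### The job

The filter of the downdraft sanding box needs a look. First slide the loose metal gate into the slot in the box's side, fully home against its stop, so that no dust drops into the fan; then lift the perforated flap past upright so that it stays open, draw the blue filter plate straight up out of the box by its tab and finish holding it there in the gripper: level, still, over the open box and about a hand's breadth clear above it. Keep the filter level all the way so that its dust stays on, leave the gate home and the flap open, and do not disturb the fish or the paint jars.

Things in the scene. Friction and masses are not known exactly. Their poses are not given: they have to be found in the camera images.
- sander_box: grey downdraft sanding box, fixed to the bench, 156 (its x) x 150 (its y) x 112 mm high without the flap; origin at the centre of its underside, z up. Gate slot and flap hinge are on its -y side, the flap's handle sticks out over its +y side. Under the flap is a well 140 x 134 mm, walls 8 mm, whose ledge at height 58 mm carries the filter.
- gate_mouth (a point): middle of the lower edge of the gate slot, on the box's -y side face, 44 mm above the bench. The slot is 83 mm wide (box x) and 8.5 mm high, with lips flared outwards that stick out 13 mm from the face; the channel behind it runs level in the box's +y direction for 120 mm.
- gate_stop (a point): middle of the stop at the inner end of the channel floor; the gate is home when its leading edge (the origin of gate) is here.
- gate: loose slide gate lying flat on the bench, handle up: a bare metal plate 80 (its x) x 184 (its y) x 6 mm, 0.15 kg; origin under the middle of its leading edge, the plate runs from there to y = -184 mm; its +y is the way it goes into the slot, its y in line with the box's y. When home, 64 mm of it stick out of the box.
- gate_grip (a point): grip point on the gate's upright black handle, 176 mm behind the leading edge and 28 mm above the plate's underside. The handle stands across the plate, 60 mm wide (gate x), 12 mm thick (gate y), its top 44 mm above the underside; pinch it across its thickness from above.
- flap (a joint): angle of the flap: 0 shut (it may start ajar by up to 0.06), pi/2 upright, 1.95 its end stop, leaning out over the gate side. The hinge is stiff (about 0.3 N m, some 3 N at the handle): the flap stays where it is left.
- flap_hinge (a point): middle of the flap's hinge line, which runs along the box's x, above the -y face, 114 mm above the bench. The flap is 156 mm long, 148 mm wide and 8 mm thick with a perforated steel panel.
- flap_bar (a point): middle of the round bar of the black loop handle on the flap's free edge, 182 mm from the hinge line; the bar is 10 mm thick and runs along the box's x, 70 mm long inside the loop, with 27 mm free between it and the flap's edge (and the box side). The bar can be pinched from above and turns between the fingers as the flap swings up.
- filter_plate: filter plate hidden under the flap: blue frame 135 (its x) x 129 (its y) x 16 mm with white pleats, 0.18 kg, lying loose in the well with 2.5 mm play all round; origin at the centre of its underside, axes as the box's.
- filter_tab (a point): grip point on the filter's blue pull tab, at the plate's centre, 36 mm above its underside. The tab stands upright, 44 mm wide (filter y), 10 mm thick (filter x), from 16 to 48 mm above the underside; pinch it across its thickness from above.
- fish: white bisque fish standing with its tail up, 62x84x140 mm, in front of the box: do not disturb
- paint_jar: loose paint jar with a blue lid, 42 mm across, 82 mm tall, standing by the handle end of the gate: do not disturb

How it is judged:
By the outcome, as a careful person would: the job done as asked, in the order asked, and still so for the second after the job is handed in, while the arm keeps its last pose, push and grip.
It also fails if it takes over 72 s, if anything falls off the work surface, if the arm or the gripper's body presses on something with over 40 N, if the wrist force passes 120 N, or if a joint passes its speed limit or range.

### The arm

A 7-joint arm with a two-finger parallel gripper is mounted at the origin on the work surface; the furniture and walls round the work are solid. World frame = base frame: x ahead of the robot, y to its left, z up, the work surface at z = 0. Lengths are in m, angles in rad, forces in N, time in s.
With the tool pointing down it reaches from about 0.425 to 0.975 m from the base axis. Payload 16.7 kg.
Tool frame: the origin (TCP) lies midway between the tips of the shut fingers; the grasp point (between the pads) lies 19 mm behind it (robot.pinch_z is the z of the grasp point in the tool frame, in m); z points along the fingers, y is the line along which they close (so a half turn about z gives the same grasp; the last joint's range is limited). The gripper opens to 85 mm and grips with 20 to 120 N. Pads are 22 mm wide; open, the fingers measure 114 mm over their backs; the gripper's body (76 mm by 85 mm) begins 54 mm behind the grasp point. The pads swing forward as they close: fully open they stand 13 mm farther back than shut.
Start: joints at [0.968, 0.426, 0.074, 1.606, -0.034, 1.111, -0.067], TCP at [0.296, -0.607, 0.231] pointing down, gripper open.
Joint ranges: [-2.85, 2.85], [-0.5, 2.14], [-1.23, 1.37], [0.21, 2.46], [-1.02, 4.16], [0.16, 2.05], [-2.73, 2.73]. Speed limits (rad/s): [1.89, 1.89, 2.39, 2.39, 3.01, 3.01, 3.01].

### API

Orientations are given as a unit quaternion [w, x, y, z].
In Python, from station import monitor, imaging, job, robot gives the robot as it stands. The module is installed in compiled form; this text tells all that it offers.
- The arm moves only by the shell command python3 -m pendant 'ROWS' [FORCE]. ROWS is JSON, a list that holds one entry, the list of rows, each a list of 7 numbers: the finger opening in mm, from 0 to 85.4, then the shift along the world's x, y, z in mm, then the turn, a rotation vector about the world's x, y, z in degrees. In form: [[[jaw, tx, ty, tz, ax, ay, az], ...]]. A call has 1 to 20 rows; each row shifts and turns the commanded pose from where the row before left it; what a row does not reach is not made up. A row lasts 1/8 s, in which the tool goes at most 62.5 mm and 10.7 degrees, less where a joint would pass 70% of its speed; a pose out of reach is approached as far as the arm can. A call is refused whole if a number of a shift passes 62.5 or a number of a turn 10.7, either way. A call with a gripper value outside its range is refused whole. The fingers move at their own pace and stop on an object; FORCE is the grip in N (left out, the last holds). Time passes only in rows, so rows that do not move let the fingers close. It gives the time, the measured TCP pose, the force, the opening and the grip force at its end, in the units of the state.
- monitor.get_obs(): the state, without advancing time (a new reading comes with each control period).
- imaging.snapshot(name): name is "scene" or "side" or "wrist"; returns the picture (400x640x3 uint8, blue, green, red); there is no depth.
- imaging.calibration(name): a dict with "mtx" (3x3 intrinsics, pixels), "rvec" (rotation vector, rad) and "tvec" (3), from world to camera coordinates, as OpenCV has them. Camera axes: x right, y down, z forward; pixel columns grow to the right and rows downward; lengths in m; the calibration is good to about 2 mm. A picture is of the moment at which its call begins: read the wrist's pose just before it. calibration takes no time and is no camera call; for the wrist camera it gives the pose at the moment of the call.
- job.close_job(): hands the job in; it is judged then, once.
The state is a dict: "t": time; "joints": joint angles; "qvel": joint speeds; "joint_efforts": joint torques, N m; "eef_pos": TCP position; "ee_rot": TCP orientation; "ft_force": force on the tool from outside, world axes, zero at the start; "ft_torque": the same for the moment, N m; "finger_gap": finger opening in m; "gripper_force": force on a finger pad.
Only numpy, scipy, OpenCV 4.12 (cv2) and the standard library are available. Lean on these libraries where they do the work, as an engineer would, in place of code of your own. Each camera call takes 0.05 s, during which the arm holds its last target. There are 200 camera calls.

## Working session

There is one attempt and no reset: what is moved stays moved. The work goes in short steps, Python scripts to look and compute and a shell command to move; the robot and the scene stay as the last step left them, time stands still between calls to the robot, and variables do not carry over. Pictures are saved under pics/ and viewed, at most 10 in all, crops included, and the job is handed in when it is done.

```bash
mkdir -p pics; cat > h.py <<'E'
import numpy as np, cv2
from station import monitor, imaging, job, robot
def cam(n):
    c=imaging.calibration(n); R=cv2.Rodrigues(np.array(c["rvec"],float))[0]; return np.array(c["mtx"],float),R,np.array(c["tvec"],float).ravel()
def ray(c,u,v):
    K,R,t=c; d=R.T@np.linalg.solve(K,[u,v,1.]); return -R.T@t,d
def onz(c,u,v,z):
    o,d=ray(c,u,v); return o+d*(z-o[2])/d[2]
def proj(c,p):
    K,R,t=c; q=K@(R@np.array(p,float)+t); return q[:2]/q[2]
def tri(c1,p1,c2,p2):
    A=[];b=[]
    for c,p in((c1,p1),(c2,p2)):
        o,d=ray(c,*p); d=d/np.linalg.norm(d); P=np.eye(3)-np.outer(d,d); A.append(P); b.append(P@o)
    return np.linalg.solve(sum(A),sum(b))
E
python3 - <<'E'
from h import *
a=imaging.snapshot("scene");b=imaging.snapshot("side")
cv2.imwrite("pics/scene0.png",a);cv2.imwrite("pics/side0.png",b)
s=monitor.get_obs();print(s["t"],s["eef_pos"],s["ee_rot"],s["finger_gap"],robot.pinch_z)
for n in("scene","side","wrist"):
    c=cam(n);print(n,-c[1].T@c[2],c[1][2])
E
```

```text
0.1 [ 0.29572378 -0.60636228  0.23068034] [-5.53506695e-04  9.74368558e-01  2.24956824e-01 -1.86218767e-04] 0.08556140557161161 -0.0187
scene [-0.24212818  0.75431007  0.65186833] [ 0.62954315 -0.58240102 -0.51428054]
side [0.09568176 0.87765663 0.61168228] [ 0.35336544 -0.75952362 -0.54612886]
wrist [ 0.35998038 -0.57456056  0.3726906 ] [-0.25402146 -0.12276063 -0.95937632]
```

View pics/scene0.png

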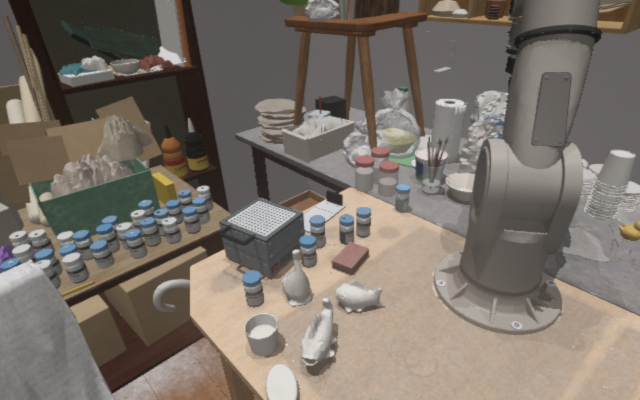

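View pics/side0.png

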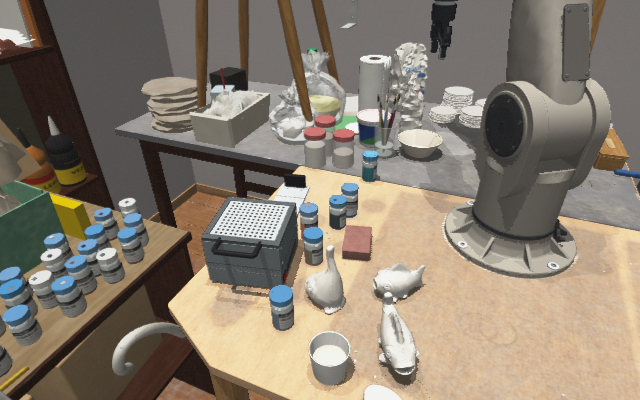

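The scene view shows the box at about (262,235), the flap handle at (237,235) and the gate behind it, with its handle at (334,198). In the side view the box is at (252,240) and the gate handle at (294,182). I'll zoom in on both in one picture.

```bash
python3 - <<'E'
from h import *
a=cv2.imread("pics/scene0.png")[180:280,215:375];b=cv2.imread("pics/side0.png")[165:290,195:355]
f=lambda i:cv2.resize(i,None,fx=5,fy=5,interpolation=cv2.INTER_CUBIC)
A=f(a);B=f(b)
cv2.imwrite("pics/zA.png",A);cv2.imwrite("pics/zB.png",B[:600])
E
```

```text
(no output)
```

View pics/zA.png

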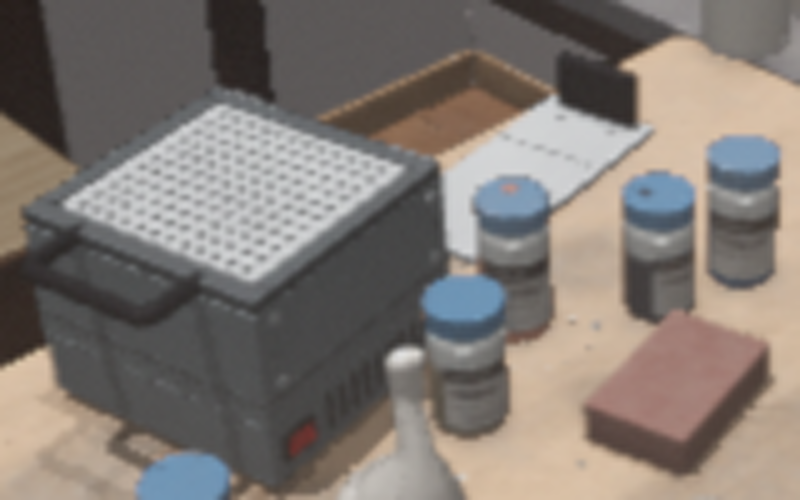

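View pics/zB.png

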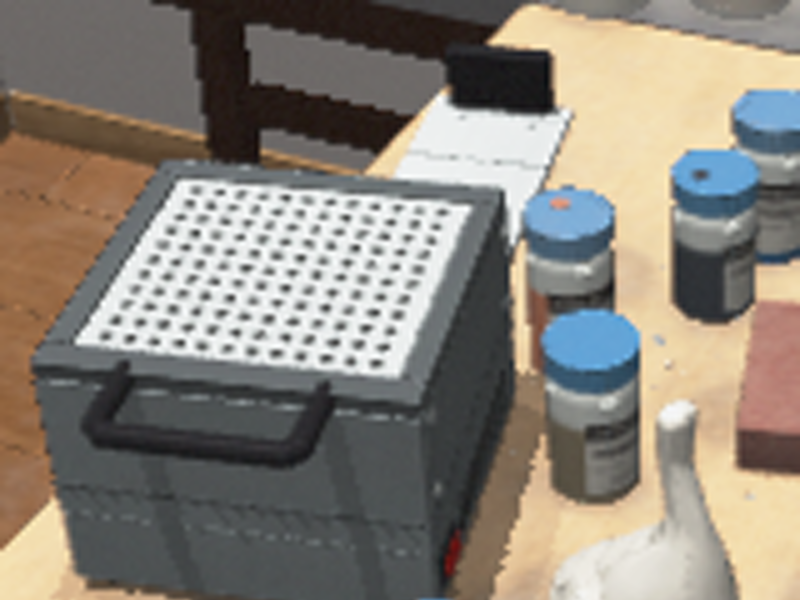

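The crops show the flap shut. Its corners are at scene (25,210), (225,92), (438,165), (262,305) and side (38,360), (168,165), (503,190), (418,405), in crop pixels. The gate handle and plate rear are clear in both views. The gate lies behind the box with jars at its -x side.

```bash
python3 - <<'E'
from h import *
S=cam("scene");D=cam("side")
fa=lambda p:((p[0]+.5)/5-.5+215,(p[1]+.5)/5-.5+180)
fb=lambda p:((p[0]+.5)/5-.5+195,(p[1]+.5)/5-.5+165)
P={"flap+y+x":((25,210),(38,360)),"flap-y+x":((225,92),(168,165)),"flap-y-x":((438,165),(503,190)),"flap+y-x":((262,305),(418,405)),
"pan+y+x":((70,205),(78,343)),"pan-y+x":((222,103),(180,180)),"pan-y-x":((405,170),(473,207)),"pan+y-x":((250,283),(405,378)),
"bar":((88,293),(190,448)),"h top+x":((560,52),(447,45)),"h top-x":((637,72),(550,50)),"h bot-x":((637,125),(552,110)),"h bot+x":((560,105),(450,105)),"gate rear-x":((652,128),(573,110)),
"jar1 top":((512,197),(570,213)),"jar2 top":((465,298),(590,345)),"jar3":((658,192),(715,178)),"jar4":((743,155),(785,118)),"fish top":((405,360),(678,415)),"jarfront":((185,470),(None))}
for k,(a,b) in P.items():
    if b is None: print(k,onz(S,*fa(a),.082)*1000);continue
    p=tri(S,fa(a),D,fb(b)); e=[np.round(np.array(proj(c,p))-q,1) for c,q in((S,fa(a)),(D,fb(b)))]
    print(k,np.round(p*1000,1),*e)
for k,a in {"rear-x":(652,128),"lead-x":(478,258),"lead-x b":(462,258),"edge":(560,208)}.items(): print(k,onz(S,*fa(a),.006)*1000)
for k,a in {"edgeD":(513,240),"rearD":(573,110)}.items(): print(k,onz(D,*fb(a),.006)*1000)
print("box bottom",onz(S,*fa((280,487)),0)*1000)
s=monitor.get_obs();R=cv2.Rodrigues(np.zeros(3))[0]
E
```

```text
flap+y+x [551.6 394.1 119.9] [-0.   0.1] [-0.  -0.2]
flap-y+x [592.8 244.2 110. ] [-0.   0.3] [-0.  -0.4]
flap-y-x [438.  216.7 117.3] [-0.  0.] [-0. -0.]
flap+y-x [409.1 351.6 110.7] [-0.1  0.3] [-0.  -0.4]
pan+y+x [552.4 369.2 110.5] [-0.1  0.3] [-0.  -0.4]
pan-y+x [578.1 256.1 113.3] [-0.1  0.5] [-0.  -0.6]
pan-y-x [443.6 234.4 118.8] [-0.   0.3] [-0.  -0.4]
pan+y-x [412.  354.5 124.2] [-0.   0.1] [-0.  -0.1]
bar [476.2 405.6 111. ] [-0.1  0.6] [-0.  -0.7]
h top+x [584.5  -7.2  40.6] [-0.   0.3] [-0.  -0.3]
h top-x [527.6 -21.5  41.8] [-0.   0.3] [-0.  -0.3]
h bot-x [527.4 -21.1   2.7] [-0.   0.2] [-0.  -0.2]
h bot+x [584.3  -5.7   1.6] [-0.   0.1] [-0.  -0.1]
gate rear-x [514.9 -22.3   5.1] [-0.   0.2] [-0.  -0.2]
jar1 top [424.2 178.7  85.4] [-0.   0.2] [-0.  -0.3]
jar2 top [384.  248.3  73.4] [-0.1  0.7] [-0.  -0.8]
jar3 [379.3 112.5  76.6] [-0.1  0.7] [-0.1 -0.9]
jar4 [362.2  62.7  85.5] [-0.1  0.8] [-0.1 -0.9]
fish top [304.7 347.4 134. ] [ 0.1 -0.3] [0.  0.4]
jarfront [366.90756702 427.69067943  82.        ]
rear-x [514.6266916  -22.13883861   6.        ]
lead-x [483.8680564  155.34389298   6.        ]
lead-x b [490.57462214 161.92778607   6.        ]
edge [488.39731139  84.90991231   6.        ]
edgeD [490.12674111 107.75142535   6.        ]
rearD [513.63798693 -19.70865267   6.        ]
box bottom [409.46351478 354.05909439   0.        ]
```

```bash
python3 - <<'E'
from h import *
S=cam("scene");D=cam("side")
fa=lambda p:((p[0]+.5)/5-.5+215,(p[1]+.5)/5-.5+180)
fb=lambda p:((p[0]+.5)/5-.5+195,(p[1]+.5)/5-.5+165)
F=[((25,210),(38,360)),((225,92),(168,165)),((438,165),(503,190)),((262,305),(418,405))]
for z in(.118,.122):
  for c,f,i in((S,fa,0),(D,fb,1)):
    q=np.array([onz(c,*f(p[i]),z)[:2]*1000 for p in F])
    print(z,np.round(q).tolist(),"mean",q.mean(0).round(1),"len",[np.linalg.norm(q[j]-q[(j+1)%4]).round(1) for j in range(4)],
     "yaw",[np.degrees(np.arctan2(*(d[::-1]))).round(1) for d in(q[1]-q[2],q[0]-q[3])],[np.degrees(np.arctan2(-d[0],d[1])).round(1) for d in(q[0]-q[1],q[3]-q[2])])
for n,a,b,z in(("htop",(598,62),(499,47),.044),("bar",(88,293),(190,448),.119),("hl",(560,52),(447,45),.044),("hr",(637,72),(550,50),.044)): print(n,onz(S,*fa(a),z)*1000,onz(D,*fb(b),z)*1000)
c=cam("wrist")
E
```

```text
0.118 [[555.0, 392.0], [582.0, 251.0], [437.0, 217.0], [401.0, 356.0]] mean [493.8 304.1] len [np.float64(144.5), np.float64(148.6), np.float64(143.3), np.float64(157.8)] yaw [np.float64(12.9), np.float64(13.3)] [np.float64(10.8), np.float64(14.5)]
0.118 [[553.0, 393.0], [584.0, 256.0], [437.0, 218.0], [404.0, 360.0]] mean [494.5 306.6] len [np.float64(140.4), np.float64(151.3), np.float64(146.4), np.float64(152.6)] yaw [np.float64(14.5), np.float64(12.2)] [np.float64(12.7), np.float64(13.2)]
0.122 [[549.0, 395.0], [576.0, 254.0], [432.0, 221.0], [396.0, 359.0]] mean [488.3 307.5] len [np.float64(143.4), np.float64(147.5), np.float64(142.2), np.float64(156.6)] yaw [np.float64(12.9), np.float64(13.3)] [np.float64(10.8), np.float64(14.5)]
0.122 [[549.0, 397.0], [580.0, 261.0], [435.0, 223.0], [401.0, 365.0]] mean [491.3 311.3] len [np.float64(139.2), np.float64(150.1), np.float64(145.2), np.float64(151.3)] yaw [np.float64(14.5), np.float64(12.2)] [np.float64(12.7), np.float64(13.2)]
htop [553.51557699 -11.98235451  44.        ] [552.86842469  -9.13124496  44.        ]
bar [467.22570662 409.36341982 119.        ] [468.87458997 414.92870125 119.        ]
hl [581.12719696  -4.19166707  44.        ] [ 5.80780024e+02 -4.13977787e-01  4.40000000e+01]
hr [525.99446876 -20.06293536  44.        ] [525.16481594 -16.58488275  44.        ]
```

```bash
python3 -m pendant '[[[85,18,47,5,0,0,-0.93],[85,18,47,5,0,0,-0.93],[85,18,47,5,0,0,-0.93],[85,18,47,5,0,0,-0.93],[85,18,47,5,0,0,-0.93],[85,18,47,5,0,0,-0.93],[85,18,47,5,0,0,-0.93],[85,18,47,5,0,0,-0.93],[85,18,47,5,0,0,-0.93],[85,18,47,5,0,0,-0.93],[85,18,47,5,0,0,-0.93],[85,18,47,5,0,0,-0.93],[85,18,47,5,0,0,-0.93],[85,18,47,5,0,0,-0.93],[85,0,0,0,0,0,0]]]' && python3 - <<'E'
from h import *
c=cam("wrist");a=imaging.snapshot("wrist");np.savez("w1.npz",K=c[0],R=c[1],t=c[2]);cv2.imwrite("pics/w1.png",a);print(c[0])
print(-c[1].T@c[2]);E=monitor.get_obs();print(E["ft_force"],E["t"])
E
```

```text
t: 1.98
eef_pos: [0.5484, 0.0555, 0.3012]
ee_rot: [-0.001, 0.993, 0.116, 0.0]
ft_force: [1.1, -0.1, -0.9]
finger_gap: 0.085
gripper_force: 0.0
[[316.39247822   0.         320.74720787]
 [  0.         316.39247822 200.54529929]
 [  0.           0.           1.        ]]
[0.61791    0.07221947 0.44322876]
[-0.81378186 -1.88137369 -0.13884701] 2.025
```

View pics/w1.png

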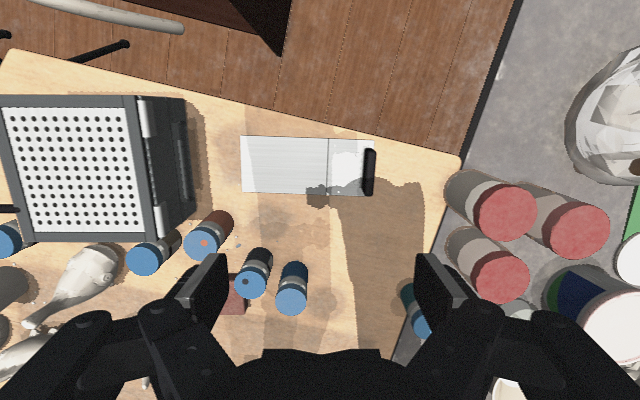

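The wrist view shows the whole gate (corners about (241,136), (375,139), (241,192)), its handle at (370,172), and the box flap with its hinge edge at x≈140. Next I refine these with masks.

```bash
python3 - <<'E'
from h import *
a=cv2.imread("pics/w1.png");d=np.load("w1.npz");W=(d["K"],d["R"],d["t"])
hsv=cv2.cvtColor(a,cv2.COLOR_BGR2HSV)
def mask(x0,y0,x1,y1,m):
    o=np.zeros(m.shape,np.uint8);o[y0:y1,x0:x1]=m[y0:y1,x0:x1]*255
    o=cv2.morphologyEx(o,cv2.MORPH_CLOSE,np.ones((5,5)));c=max(cv2.findContours(o,0,1)[0],key=cv2.contourArea);return o,c
o,c=mask(230,125,362,205,(hsv[...,1]<45)&(hsv[...,2]>120))
x,y,w,h=cv2.boundingRect(c);print("gate",x,y,w,h)
# edges: fit lines
def fit(pts): 
    vx,vy,px,py=cv2.fitLine(np.float32(pts),cv2.DIST_HUBER,0,.01,.01).ravel();return np.array([px,py]),np.array([vx,vy])
def inter(l,m):
    t=np.linalg.solve(np.c_[l[1],-m[1]],m[0]-l[0]);return l[0]+t[0]*l[1]
top=fit([(u,np.where(o[:,u])[0].min()-.5) for u in range(x+6,x+118)])
bot=fit([(u,np.where(o[:,u])[0].max()+.5) for u in range(x+6,x+60)])
lead=fit([(np.where(o[v])[0].min()-.5,v) for v in range(y+6,y+h-6)])
A=inter(top,lead);B=inter(bot,lead);print(A,B)
for z in(.006,):
  a1=onz(W,*A,z);b1=onz(W,*B,z);mid=(a1+b1)/2;print("lead corners",a1*1e3,b1*1e3,"w",np.linalg.norm(a1-b1)*1e3,"mid",mid*1e3)
t1=onz(W,*(top[0]-50*top[1]),z);t2=onz(W,*(top[0]+50*top[1]),z);e=(t2-t1);e=e*np.sign(e[1]);print("yaw edge",np.degrees(np.arctan2(-e[0],e[1])),"yaw lead",np.degrees(np.arctan2((a1-b1)[1],(a1-b1)[0])))
o,c=mask(358,142,382,202,hsv[...,2]<55);r=cv2.minAreaRect(c);print("handle",cv2.boundingRect(c),r);p=cv2.boxPoints(r);print([ (onz(W,*q,.044)*1e3).round(1).tolist() for q in p])
# panel
o,c=mask(0,90,140,245,(hsv[...,1]<45)&(hsv[...,2]>150));o=cv2.morphologyEx(o,cv2.MORPH_CLOSE,np.ones((11,11)))
c=max(cv2.findContours(o,0,1)[0],key=cv2.contourArea);ap=cv2.approxPolyDP(cv2.convexHull(c),6,True)[:,0];print("panel",ap.tolist())
for z in(.118,.122): print(z,[(onz(W,*q,z)*1e3).round(1).tolist() for q in ap])
C=np.vstack([np.hstack([cv2.resize(a[85:245,0:200],None,fx=3.2,fy=3.2,interpolation=2)])]);cv2.imwrite("pics/w1z.png",C)
E
```

```text
gate 238 135 124 61
[239.14978 134.69003] [240.99103 191.25235]
lead corners [557.93266061 172.60962334   6.        ] [479.97407582 157.4068181    6.        ] w 79.42711268131839 mid [518.95336822 165.00822072   6.        ]
yaw edge 11.298973405148727 yaw lead 11.034832918977013
handle (361, 148, 15, 48) ((368.29205322265625, 171.57920837402344), (11.641935348510742, 47.26426696777344), 5.710593223571777)
[[523.5, -2.4, 44.0], [583.8, 8.0, 44.0], [585.8, -6.5, 44.0], [525.5, -17.5, 44.0]]
panel [[0, 107], [124, 108], [139, 231], [35, 231]]
0.118 [[545.5, 381.0, 118.0], [572.7, 261.7, 118.0], [444.5, 237.9, 118.0], [418.0, 349.7, 118.0]]
0.122 [[546.4, 377.2, 122.0], [573.3, 259.4, 122.0], [446.6, 235.8, 122.0], [420.4, 346.3, 122.0]]
```

View pics/w1z.png

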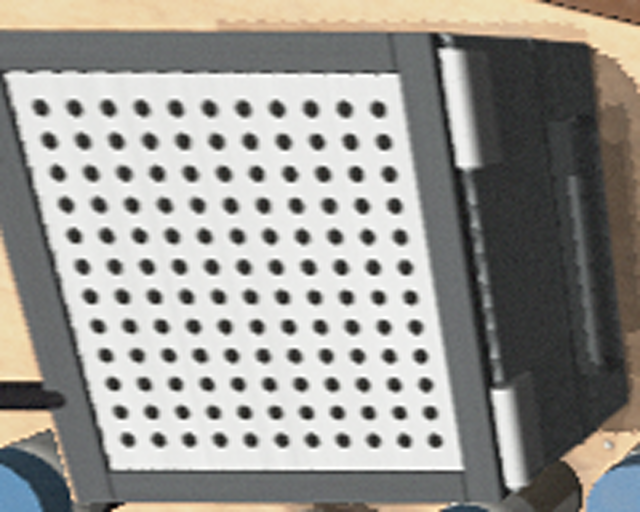

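The zoomed view shows the hinge barrels, the flap's -y edge from (437,35) to (500,498), the box's bottom -y edge from (588,42) to (628,400), and the slot's flared lip from (555,120) to (605,370), all in crop pixels at 3.2x.

```bash
python3 - <<'E'
from h import *
d=np.load("w1.npz");W=(d["K"],d["R"],d["t"])
g=lambda p:((p[0]+.5)/3.2-.5,(p[1]+.5)/3.2-.5+85)
for n,p,z in(("bot+x",(590,42),0),("bot-x",(628,402),0),("flap-y+x",(437,35),.120),("flap-y-x",(500,498),.120),("flap+y-x",(78,500),.12),("pan-y+x",(400,73),.12),("pan-y-x",(465,470),.12),("pan+y-x",(110,470),.12),("pan+y+x",(6,73),.12),
 ("lipT",(573,176),.056),("lipB",(605,370),.056),("lip2T",(583,176),.056),("lipT0",(552,120),.056),("barb +x",(460,50),.118),("barb -x",(512,485),.118)):
    print(n,np.round(onz(W,*g(p),z)*1e3,1))
E
```

```text
bot+x [588.  253.3   0. ]
bot-x [434.1 218.6   0. ]
flap-y+x [587.5 249.7 120. ]
flap-y-x [438.8 217.8 120. ]
flap+y-x [404.3 360.1 120. ]
pan-y+x [573.7 260.  120. ]
pan-y-x [446.4 230.4 120. ]
pan+y-x [418.3 349.1 120. ]
pan+y+x [545.8 377.7 120. ]
lipT [542.1 231.3  56. ]
lipB [468.6 210.7  56. ]
lip2T [543.  227.6  56. ]
lipT0 [560.9 241.1  56. ]
barb +x [584.5 243.6 118. ]
barb -x [443.5 215.1 118. ]
```

```bash
python3 - <<'E'
from h import *
d=np.load("w1.npz");W=(d["K"],d["R"],d["t"]);S=cam("scene");D=cam("side")
print("jar lid",onz(W,418,322,.082),"base",onz(W,405,288,0));print("jars",[onz(W,*p,.082).round(3)[:2] for p in((143,261),(200,242),(251,285),(291,301))])
print("red base",onz(W,455,180,0),onz(W,455,235,0))
print("red lids tri",tri(S,(381,153),W,(505,212)),tri(S,(388,167),W,(500,278)))
E
```

```text
jar lid [ 0.37944844 -0.11750742  0.082     ] base [ 0.38101018 -0.12056258  0.        ]
jars [array([0.385, 0.248]), array([0.428, 0.182]), array([0.383, 0.11 ]), array([0.372, 0.055])]
red base [ 0.56519677 -0.13702889  0.        ] [ 0.48502358 -0.16639121  0.        ]
red lids tri [ 0.53868553 -0.1835403   0.11164715] [ 0.47467184 -0.18473955  0.10009774]
```

```bash
python3 -m pendant '[[[45,1,-15,-45,0,0,-0.5],[45,1,-16,-45,0,0,-0.5],[45,1,-16,-45,0,0,-0.5],[45,1,-16,-45,0,0,-0.6],[45,0,0,-40,0,0,0],[45,0,0,0,0,0,0]]]' 60
```

```text
t: 2.78
eef_pos: [0.5496, -0.0129, 0.079]
ee_rot: [-0.0, 0.996, 0.094, -0.003]
ft_force: [-0.3, 0.5, -0.2]
finger_gap: 0.045
gripper_force: 0.0
```

```bash
python3 -m pendant '[[[45,3,6,-30,0,0,0.3],[45,0,0,-37,0,0,0],[45,0,0,0,0,0,0]]]' 60
```

```text
t: 3.15
eef_pos: [0.5541, -0.006, 0.0141]
ee_rot: [0.0, 0.995, 0.097, -0.001]
ft_force: [0.3, 0.1, 0.1]
finger_gap: 0.0448
gripper_force: 0.0
```

```bash
python3 -m pendant '[[[0,0,0,-3,0,0,0],[0,0,0,0,0,0,0],[0,0,0,0,0,0,0],[0,0,0,0,0,0,0],[0,0,0,0,0,0,0]]]' 80; python3 -m pendant '[[[0,0,0,10,0,0,0],[0,0,0,25,0,0,0],[0,0,0,25,0,0,0],[0,0,0,0,0,0,0]]]'; python3 - <<'E'
from h import *
c=cam("wrist");a=imaging.snapshot("wrist");np.savez("w2.npz",K=c[0],R=c[1],t=c[2]);cv2.imwrite("pics/w2.png",a)
cv2.imwrite("pics/w2d.png",np.vstack([a[:240],imaging.snapshot("side")[150:310]]))
cv2.imwrite("pics/sc2.png",imaging.snapshot("scene"))
E
```

```text
t: 3.78
eef_pos: [0.5559, -0.0059, 0.0131]
ee_rot: [0.0, 0.995, 0.097, 0.001]
ft_force: [-2.7, 0.1, 8.6]
finger_gap: 0.0111
gripper_force: 78.5
t: 4.28
eef_pos: [0.5562, -0.0057, 0.0739]
ee_rot: [0.0, 0.995, 0.097, 0.002]
ft_force: [-0.0, 0.5, -1.2]
finger_gap: 0.011
gripper_force: 78.1
```

View pics/w2d.png

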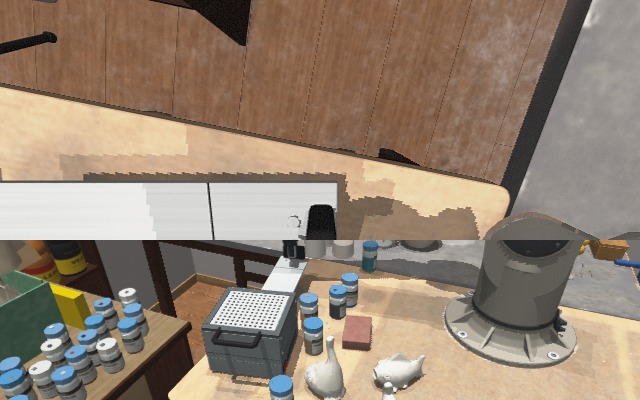

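The gate is held and lifted, with the plate running along the tool toward the box. I'll measure its yaw and tilt from the plate edges in the wrist view.

```bash
python3 - <<'E'
from h import *
a=cv2.imread("pics/w2.png");d=np.load("w2.npz");W=(d["K"],d["R"],d["t"])
hsv=cv2.cvtColor(a,cv2.COLOR_BGR2HSV)
m=((hsv[...,1]<45)&(hsv[...,2]>100)).astype(np.uint8)*255
m[:150]=0;m=cv2.morphologyEx(m,cv2.MORPH_CLOSE,np.ones((7,7)))
z=.0668
for u in range(5,330,25):
    i=np.where(m[:,u])[0]
    if len(i)==0: print(u);continue
    # contiguous from top
    j=i[0]; 
    k=j
    while k<399 and m[k,u]: k+=1
    p=onz(W,u,j-.5,z)*1e3;q=onz(W,u,k-.5,z)*1e3
    print(u,j,k,p[:2].round(1),q[:2].round(1),np.linalg.norm(p-q).round(1))
cv2.imwrite("pics/w2f.png",a)
E
```

```text
5 183 330 [562.6 151.7] [475.8 158.2] 87.0
30 183 322 [565.  139.8] [483.9 144.3] 81.2
55 183 322 [567.3 128. ] [486.6 130.7] 80.8
80 183 322 [569.7 116.1] [489.2 117.2] 80.4
105 183 322 [572.  104.3] [491.9 103.6] 80.1
130 183 322 [574.3  92.4] [494.6  90.1] 79.8
155 183 322 [576.7  80.6] [497.3  76.5] 79.5
180 182 310 [579.5  68.7] [507.6  63.5] 72.1
205 182 295 [581.9  56.9] [519.6  51. ] 62.5
230 183 263 [583.7  45. ] [541.2  40. ] 42.8
255 183 262 [586.1  33.1] [544.3  27.3] 42.2
280 183 249 [588.4  21.3] [554.1  15.7] 34.8
305 183 236 [590.7   9.4] [563.6   4.4] 27.6
```

View pics/w2f.png

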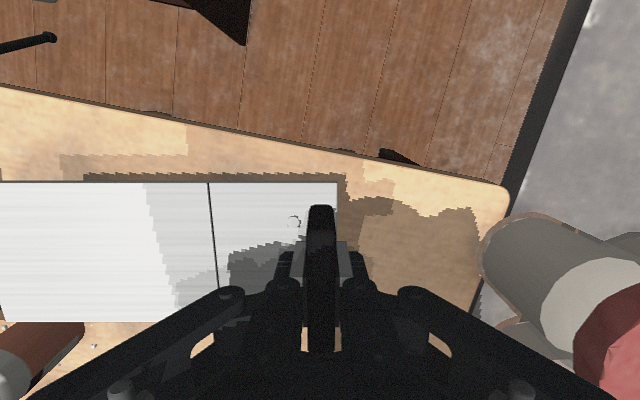

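The plate edges are parallel with constant width, so the gate is level. Its yaw of 11.1° equals the tool's yaw. The gate needs +1.8° to match the box at 12.9°.

```bash
python3 -m pendant '[[[0,1,12,-4,0,0,0.45],[0,1,12,-4,0,0,0.45],[0,0,12,-4,0,0,0.45],[0,0,12,-3,0,0,0.45],[0,0,0,0,0,0,0],[0,0,0,0,0,0,0]]]'; python3 - <<'E'
from h import *
p=monitor.get_obs()["eef_pos"]*1000;q=monitor.get_obs()["ee_rot"];print(p,np.degrees(2*np.arctan2(q[2],q[1])))
ex=np.array([.9748,.2233]);ey=np.array([-.2233,.9748]);print("L",p[:2]@ex,"M",p[:2]@ey)
c=cam("wrist");a=imaging.snapshot("wrist");np.savez("w3.npz",K=c[0],R=c[1],t=c[2]);cv2.imwrite("pics/w3.png",a)
a=imaging.snapshot("scene");b=imaging.snapshot("side");cv2.imwrite("pics/sc3.png",a);cv2.imwrite("pics/sd3.png",b)
f=lambda i:cv2.resize(i,(400,300),interpolation=2)
cv2.imwrite("pics/c3.png",np.vstack([np.hstack([f(a[190:265,285:385]),f(b[165:240,250:350])]),np.hstack([cv2.resize(cv2.imread("pics/w3.png")[100:350,0:320],(400,300)),np.zeros((300,400,3),np.uint8)])]))
E
```

```text
t: 5.18
eef_pos: [0.5569, 0.0421, 0.0563]
ee_rot: [0.0, 0.994, 0.113, 0.0]
ft_force: [-0.3, -0.5, -1.8]
finger_gap: 0.0109
gripper_force: 78.0
[556.91901924  42.10779492  56.3412685 ] 12.970702618261146
L 552.2873305620419 M -83.31333850769099
```

View pics/c3.png

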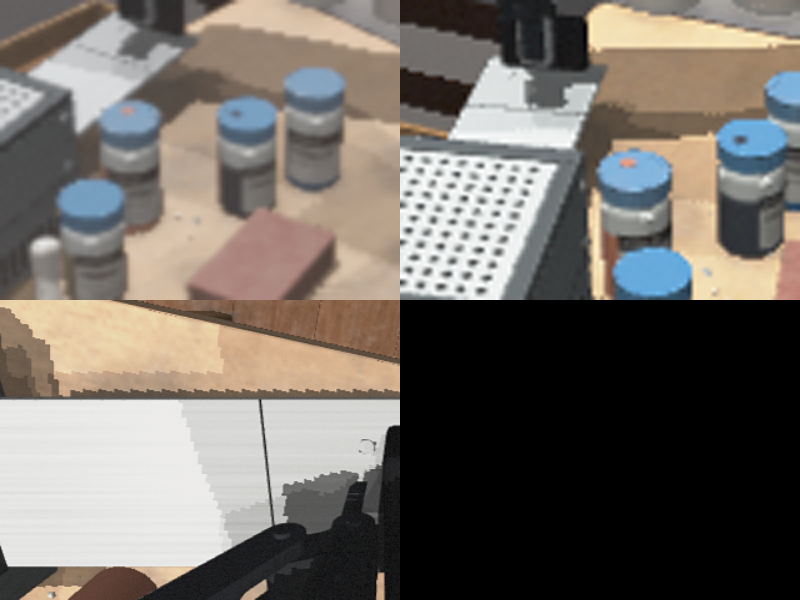

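The gate lies just in front of the slot at box yaw and the jars are clear. I'll raise it slightly and insert gently, watching the force.

```bash
cat > st.py <<'E'
from h import *
s=monitor.get_obs();p=s["eef_pos"]*1000;q=s["ee_rot"]
ex=np.array([.9748,.2233]);ey=np.array([-.2233,.9748]);f=s["ft_force"]
print("L %.1f M %.1f z %.1f yaw %.2f fL %.1f fM %.1f fz %.1f t %.2f gap %.1f"%(p[:2]@ex,p[:2]@ey,p[2],np.degrees(2*np.arctan2(q[2],q[1])),f[:2]@ex,f[:2]@ey,f[2],s["t"],s["finger_gap"]*1e3),"tq",np.round(s["ft_torque"],2))
E
python3 -m pendant '[[[0,1.5,0.3,2.2,0,0,0],[0,0,0,0,0,0,0],[0,-1.1,4.9,0,0,0,0],[0,-1.1,4.9,0,0,0,0],[0,0,0,0,0,0,0]]]' >/dev/null; python3 st.py;  python3 -m pendant '[[[0,-1.1,4.9,0,0,0,0],[0,-1.1,4.9,0,0,0,0],[0,0,0,0,0,0,0]]]'>/dev/null; python3 st.py
```

```text
L 553.9 M -72.3 z 58.5 yaw 13.04 fL 0.5 fM -0.5 fz -1.6 t 5.95 gap 11.0 tq [-0.13 -0.03  0.  ]
L 554.0 M -62.4 z 58.5 yaw 13.02 fL 0.6 fM -0.1 fz -1.3 t 6.33 gap 11.1 tq [-0.1  -0.07  0.02]
```

Lead now at M≈114 inside the lips, with no contact so far.

```bash
python3 -m pendant '[[[0,-1.1,4.9,0,0,0,0],[0,-1.1,4.9,0,0,0,0],[0,0,0,0,0,0,0]]]' >/dev/null; python3 st.py;  python3 -m pendant '[[[0,-1.1,4.9,0,0,0,0],[0,-1.1,4.9,0,0,0,0],[0,0,0,0,0,0,0]]]'>/dev/null; python3 st.py
```

```text
L 554.0 M -52.4 z 58.5 yaw 13.02 fL 0.5 fM -0.4 fz -1.8 t 6.70 gap 11.0 tq [-0.12 -0.02  0.02]
L 554.0 M -42.4 z 58.5 yaw 13.02 fL 0.1 fM -0.5 fz -1.7 t 7.08 gap 10.5 tq [-0.16 -0.05 -0.03]
```

```bash
python3 -m pendant '[[[0,-1.8,7.8,0,0,0,0],[0,-1.8,7.8,0,0,0,0],[0,-1.8,7.8,0,0,0,0],[0,0,0,0,0,0,0]]]' >/dev/null; python3 st.py;  python3 -m pendant '[[[0,-1.8,7.8,0,0,0,0],[0,-1.8,7.8,0,0,0,0],[0,-1.8,7.8,0,0,0,0],[0,0,0,0,0,0,0]]]'>/dev/null; python3 st.py
```

```text
L 554.0 M -17.9 z 58.5 yaw 13.06 fL 1.0 fM 0.2 fz -2.1 t 7.58 gap 10.8 tq [-0.11 -0.03  0.01]
L 553.9 M 6.0 z 58.5 yaw 13.05 fL -0.1 fM -0.8 fz -1.9 t 8.07 gap 11.1 tq [-0.11 -0.02 -0.02]
```

```bash
python3 -m pendant '[[[0,-1.8,7.8,0,0,0,0],[0,-1.8,7.8,0,0,0,0],[0,-1.8,7.8,0,0,0,0],[0,-1.8,7.8,0,0,0,0],[0,-1.8,7.8,0,0,0,0],[0,0,0,0,0,0,0]]]' >/dev/null; python3 st.py;  python3 -m pendant '[[[0,-1.1,4.9,0,0,0,0],[0,-0.5,2,0,0,0,0],[0,-0.5,2,0,0,0,0],[0,0,0,0,0,0,0]]]'>/dev/null; python3 st.py
```

```text
L 553.9 M 46.0 z 58.5 yaw 13.04 fL 0.3 fM 0.2 fz -0.9 t 8.82 gap 10.9 tq [-0.12  0.03 -0.02]
L 553.8 M 54.3 z 58.5 yaw 12.98 fL 0.7 fM 0.2 fz -1.6 t 9.32 gap 10.8 tq [-0.1  -0.02  0.02]
```

```bash
python3 -m pendant '[[[0,-0.5,2,0,0,0,0],[0,-0.5,2,0,0,0,0],[0,0,0,0,0,0,0]]]' >/dev/null; python3 st.py;  python3 -m pendant '[[[0,-0.5,2,0,0,0,0],[0,0,0,0,0,0,0]]]'>/dev/null; python3 st.py;  python3 -m pendant '[[[0,-0.5,2,0,0,0,0],[0,0,0,0,0,0,0]]]'>/dev/null; python3 st.py
```

```text
L 553.9 M 57.0 z 58.5 yaw 12.92 fL 0.8 fM -8.5 fz -0.4 t 9.70 gap 10.4 tq [-1.53 -0.51  0.08]
L 553.9 M 57.1 z 58.6 yaw 12.83 fL 1.1 fM -18.2 fz 2.8 t 9.95 gap 10.8 tq [-3.43 -1.05  0.2 ]
L 553.9 M 57.1 z 58.6 yaw 12.74 fL 2.1 fM -28.0 fz 5.4 t 10.20 gap 10.8 tq [-5.35 -1.52  0.32]
```

Hard stop reached at M=57.1, where about 59.5±3 was expected, with 28 N pushing. I'll relax, release, and lift off.

```bash
python3 -m pendant '[[[0,1.1,-4.7,-0.7,0,0,0],[0,0,0,0,0,0,0]]]' >/dev/null; python3 st.py;  python3 -m pendant '[[[40,0,0,0,0,0,0],[40,0,0,0,0,0,0],[40,0,0,0,0,0,0]]]'>/dev/null; python3 st.py; python3 -m pendant '[[[40,0,0,20,0,0,0],[40,0,0,40,0,0,0],[40,0,0,50,0,0,0],[40,0,0,50,0,0,0],[40,0,0,0,0,0,0]]]'>/dev/null; python3 st.py; python3 - <<'E'
from h import *
c=cam("wrist");a=imaging.snapshot("wrist");np.savez("w4.npz",K=c[0],R=c[1],t=c[2]);cv2.imwrite("pics/w4.png",a)
E
```

```text
L 553.8 M 57.0 z 57.9 yaw 12.94 fL 1.2 fM -6.2 fz -0.2 t 10.45 gap 10.9 tq [-1.42 -0.53  0.04]
L 553.7 M 58.1 z 57.8 yaw 13.01 fL -0.2 fM 0.6 fz -0.0 t 10.82 gap 39.9 tq [-0.   -0.03  0.  ]
L 555.5 M 58.3 z 221.8 yaw 12.99 fL -0.6 fM -0.2 fz -0.5 t 11.45 gap 40.0 tq [-0.02 -0.04  0.01]
```

View pics/w4.png

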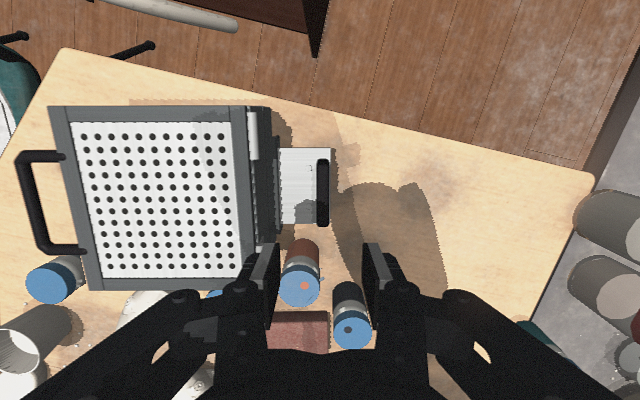

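The gate is in the slot with its handle at (323,192). The flap's loop handle bar runs from about (26,160) to (44,245) in the wrist view. I'll measure the gate, box and bar.

```bash
python3 - <<'E'
from h import *
d=np.load("w4.npz");W=(d["K"],d["R"],d["t"]);a=cv2.imread("pics/w4.png")
ex=np.array([.9748,.2233]);ey=np.array([-.2233,.9748])
LM=lambda p:np.round([p[:2]@ex*1e3,p[:2]@ey*1e3,p[2]*1e3],1)
for n,p,z in(("rear+x",(331,148),.05),("rear-x",(326,226),.05),("hinge+x",(247,106),.12),("hinge-x",(258,288),.12),("flap+y+x",(49,106),.12),("flap+y-x",(90,289),.12),("pan",(74,122),.12),("pan",(97,279),.12),("pan",(230,122),.12),("pan",(241,279),.12)): print(n,LM(onz(W,*p,z)))
g=cv2.cvtColor(a,cv2.COLOR_BGR2GRAY);pts=[]
for v in range(172,242,3):
    i=np.where(g[v,8:62]<75)[0]+8; 
    if len(i): pts.append(((i.min()+i.max())/2,v,len(i)))
print([(round(u,1),v,n) for u,v,n in pts])
l=cv2.fitLine(np.float32([(u,v) for u,v,n in pts]),cv2.DIST_HUBER,0,.01,.01).ravel()
mid=(l[2]+l[0]/l[1]*(204-l[3]),204);print(mid)
S=cam("scene");D=cam("side")
for z in(.114,.118,.122,.126):
  print(z,"W",LM(onz(W,*mid,z)),"S",LM(onz(S,232.2,238.2,z)),"D",LM(onz(D,232.6,254.2,z)))
print(LM(tri(W,mid,S,(232.2,238.2))),LM(tri(W,mid,D,(232.6,254.2))))
for p in((55,280),):print("jar",LM(onz(W,*p,.082)))
E
```

```text
rear+x [589.8  48.9  50. ]
rear-x [507.9  53.3  50. ]
hinge+x [628.7 113.6 120. ]
hinge-x [476.5 113.5 120. ]
flap+y+x [628.4 260.2 120. ]
flap+y-x [475.2 260.4 120. ]
pan [616.9 244.2 120. ]
pan [485.  252.4 120. ]
pan [617.1 127.1 120. ]
pan [485.3 127.8 120. ]
[(np.float64(24.5), 172, 16), (np.float64(25.0), 175, 15), (np.float64(26.0), 178, 15), (np.float64(27.0), 181, 15), (np.float64(28.0), 184, 15), (np.float64(28.0), 187, 15), (np.float64(29.0), 190, 15), (np.float64(30.0), 193, 15), (np.float64(31.0), 196, 15), (np.float64(31.5), 199, 16), (np.float64(32.5), 202, 14), (np.float64(33.0), 205, 15), (np.float64(34.0), 208, 15), (np.float64(35.0), 211, 15), (np.float64(35.5), 214, 14), (np.float64(36.5), 217, 14), (np.float64(37.0), 220, 15), (np.float64(38.0), 223, 15), (np.float64(39.0), 226, 15), (np.float64(39.5), 229, 14), (np.float64(40.5), 232, 14), (np.float64(41.0), 235, 15), (np.float64(42.0), 238, 15), (np.float64(43.0), 241, 15)]
(np.float32(32.93691), 204)
0.114 W [550.8 296.7 114. ] S [552.6 290.1 114. ] D [552.4 294.3 114. ]
0.118 W [552.  292.9 118. ] S [548.  293.8 118. ] D [550.2 298.7 118. ]
0.122 W [553.2 289.1 122. ] S [543.4 297.5 122. ] D [548.1 303.  122. ]
0.126 W [554.4 285.3 126. ] S [538.8 301.2 126. ] D [546.  307.4 126. ]
[550.8 293.  116.8] [551.4 295.6 115.3]
jar [461.8 324.8  82. ]
```

```bash
python3 -m pendant '[[[30,-11.3,45.8,-8,0,0,0],[30,-11.3,45.8,-8,0,0,0],[30,-11.3,45.8,-8,0,0,0],[30,-11.3,45.8,-8,0,0,0],[30,-11.3,45.8,-8,0,0,0],[30,0,0,0,0,0,0],[30,0,0,0,0,0,0]]]' 30 >/dev/null; python3 st.py; python3 - <<'E'
from h import *
c=cam("wrist");a=imaging.snapshot("wrist");np.savez("w5.npz",K=c[0],R=c[1],t=c[2]);cv2.imwrite("pics/w5.png",a)
E
```

```text
L 549.2 M 293.1 z 176.6 yaw 13.00 fL 0.0 fM -1.0 fz -0.3 t 12.38 gap 30.2 tq [-0.    0.01 -0.01]
```

View pics/w5.png

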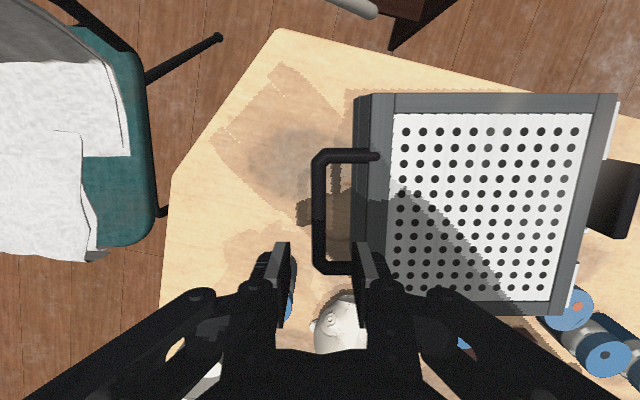

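The bar is centred at about (319,212) in the image, nicely between the fingers. I'll compute its position and that of the nearby white fish at (335,325).

```bash
python3 - <<'E'
from h import *
d=np.load("w5.npz");W=(d["K"],d["R"],d["t"]);a=cv2.imread("pics/w5.png")
ex=np.array([.9748,.2233]);ey=np.array([-.2233,.9748])
LM=lambda p:np.round([p[:2]@ex*1e3,p[:2]@ey*1e3,p[2]*1e3],1)
g=cv2.cvtColor(a,cv2.COLOR_BGR2GRAY)
for v in range(170,256,12):
    i=np.where(g[v,305:330]<70)[0]+305;print(v,i.min(),i.max(),end="; ")
print()
for z in(.112,.116,.12): print(LM(onz(W,318.5,212,z)),"outer ends",LM(onz(W,318,150,z)),LM(onz(W,318,273,z)))
for z in (.08,.14):print("fish",LM(onz(W,335,295,z)),LM(onz(W,335,325,z)))
E
```

```text
170 311 325; 182 312 325; 194 312 325; 206 311 325; 218 311 325; 230 312 325; 242 312 325; 254 312 325; 
[551.7 295.1 112. ] outer ends [594.2 295.4 112. ] [504.8 295.5 112. ]
[553.  295.1 116. ] outer ends [594.7 295.4 116. ] [507.  295.4 116. ]
[554.4 295.1 120. ] outer ends [595.2 295.4 120. ] [509.3 295.4 120. ]
fish [465.5 281.1  80. ] [435.  280.6  80. ]
fish [504.7 284.3 140. ] [481.8 284.  140. ]
```

```bash
python3 -m pendant '[[[30,1.5,2.4,-20,0,0,0],[30,0,0,-30,0,0,0],[30,0,0,-27,0,0,0],[30,0,0,0,0,0,0]]]' >/dev/null; python3 st.py; python3 -m pendant '[[[0,0,0,0,0,0,0],[0,0,0,0,0,0,0],[0,0,0,0,0,0,0],[0,0,0,0,0,0,0]]]' 30;python3 st.py
```

```text
L 550.6 M 293.9 z 98.2 yaw 12.93 fL 0.3 fM 0.3 fz 1.1 t 12.93 gap 30.1 tq [-0.02 -0.03 -0.  ]
t: 13.42
eef_pos: [0.4723, 0.4109, 0.1013]
ee_rot: [0.0, 0.994, 0.113, 0.0]
ft_force: [3.0, -5.7, 0.3]
finger_gap: 0.0087
gripper_force: 29.6
L 552.1 M 295.1 z 101.3 yaw 12.94 fL 1.6 fM -6.3 fz 0.3 t 13.43 gap 8.7 tq [-1.   -0.46  0.07]
```

The bar is pinched. I'll swing along the arc in stages.

```bash
python3 -m pendant '[[[0,0.2,-0.9,18.2,0,0,0],[0,0.6,-2.6,18,0,0,0],[0,1,-4.4,17.6,0,0,0],[0,1.4,-6,17.1,0,0,0],[0,0,0,0,0,0,0]]]' 40 >/dev/null; python3 st.py; python3 -m pendant '[[[0,1.8,-7.7,16.4,0,0,0],[0,2.1,-9.3,15.5,0,0,0],[0,2.5,-10.7,14.5,0,0,0],[0,2.8,-12.1,13.3,0,0,0],[0,3.1,-13.4,12,0,0,0],[0,0,0,0,0,0,0]]]' >/dev/null;python3 st.py
```

```text
L 552.2 M 280.2 z 172.8 yaw 12.91 fL 1.0 fM -6.0 fz -2.2 t 14.05 gap 8.2 tq [-0.93 -0.61  0.01]
L 552.4 M 226.8 z 245.1 yaw 12.94 fL 3.0 fM 3.8 fz 4.8 t 14.80 gap 8.3 tq [ 0.78 -0.39  0.05]
```

```bash
python3 -m pendant '[[[0,3.3,-14.4,10.6,0,0,0],[0,3.5,-15.4,9,0,0,0],[0,3.7,-16.2,7.4,0,0,0],[0,3.9,-16.9,5.8,0,0,0],[0,4,-17.3,4,0,0,0],[0,0,0,0,0,0,0]]]' >/dev/null; python3 st.py; python3 -m pendant '[[[0,4,-17.6,2.2,0,0,0],[0,4.1,-17.7,0.4,0,0,0],[0,4,-17.6,-1.4,0,0,0],[0,4,-17.4,-3.3,0,0,0],[0,0,0,0,0,0,0]]]' >/dev/null;python3 st.py
python3 - <<'E'
from h import *
cv2.imwrite("pics/v6.png",np.vstack([imaging.snapshot("side")[60:300,100:500],imaging.snapshot("wrist")[::2,::2][:, :].copy() if 0 else cv2.resize(imaging.snapshot("wrist"),(400,250))]))
E
```

```text
L 552.5 M 145.0 z 282.0 yaw 12.97 fL -0.1 fM 1.8 fz 16.7 t 15.55 gap 7.9 tq [0.68 0.34 0.02]
L 552.6 M 71.0 z 278.5 yaw 12.89 fL 2.6 fM -3.9 fz 9.1 t 16.18 gap 8.1 tq [-0.47 -0.71 -0.01]
```

View pics/v6.png

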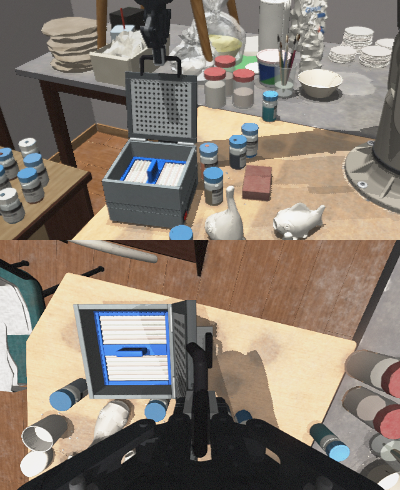

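The flap stands open at about 1.8 rad and the blue filter with its centre tab is visible. I've viewed more pictures than the 10 allowed, so I'll work numerically from here. Now I'll release the bar and rise.

```bash
python3 -m pendant '[[[30,0,0,0,0,0,0],[30,0,0,0,0,0,0],[30,0,0,20,0,0,0],[30,0,0,40,0,0,0],[30,0,0,0,0,0,0]]]' >/dev/null; python3 st.py; python3 - <<'E'
from h import *
s=monitor.get_obs();print(np.round(s["joints"],3))
c=cam("wrist");a=imaging.snapshot("wrist");np.savez("w7.npz",K=c[0],R=c[1],t=c[2]);cv2.imwrite("pics/w7.png",a)
ex=np.array([.9748,.2233]);ey=np.array([-.2233,.9748])
LM=lambda p:np.round([p[:2]@ex*1e3,p[:2]@ey*1e3,p[2]*1e3],1)
hsv=cv2.cvtColor(a,cv2.COLOR_BGR2HSV);m=((abs(hsv[...,0].astype(int)-112)<10)&(hsv[...,1]>150)&(hsv[...,2]>60)).astype(np.uint8)*255
n,lab,st,ce=cv2.connectedComponentsWithStats(m)
for i in range(1,n):
    if st[i,4]>60:
        x,y,w,h,ar=st[i];print(st[i],ce[i].round(1),"rect z74",LM(onz(c,x,y,.074)),LM(onz(c,x+w,y+h,.074)),"c z106",LM(onz(c,*ce[i],.106)))
E
```

```text
L 552.8 M 72.9 z 340.6 yaw 13.00 fL 0.6 fM -0.1 fz -0.7 t 16.90 gap 29.9 tq [0.06 0.02 0.02]
[-0.146  0.172 -0.373  1.715  0.066  1.263 -1.877]
[ 177  113  106  103 3307] [228.9 162.3] rect z74 [618.3 252.8  74. ] [483.1 125.   74. ] c z106 [561.9 183.7 106. ]
```

```bash
python3 -m pendant '[[[40,-3.1,12.5,0,0,0,10],[40,-3.1,12.5,0,0,0,10],[40,-3.1,12.5,0,0,0,10],[40,-3.1,12.5,0,0,0,10],[40,-3.1,12.5,0,0,0,10],[40,-3.1,12.5,0,0,0,10],[40,-3.1,12.5,0,0,0,10],[40,-3.1,12.5,0,0,0,10],[40,-3.1,12.5,0,0,0,10],[40,0,0,0,0,0,0],[40,0,0,0,0,0,0]]]' ; python3 st.py; python3 - <<'E'
from h import *
c=cam("wrist");a=imaging.snapshot("wrist");np.savez("w8.npz",K=c[0],R=c[1],t=c[2]);cv2.imwrite("pics/w8.png",a)
ex=np.array([.9748,.2233]);ey=np.array([-.2233,.9748])
LM=lambda p:np.round([p[:2]@ex*1e3,p[:2]@ey*1e3,p[2]*1e3],1)
hsv=cv2.cvtColor(a,cv2.COLOR_BGR2HSV);m=((abs(hsv[...,0].astype(int)-112)<10)&(hsv[...,1]>150)&(hsv[...,2]>60)).astype(np.uint8)*255
n,lab,st,ce=cv2.connectedComponentsWithStats(m)
for i in range(1,n):
    if st[i,4]>60:
        x,y,w,h,ar=st[i];print(st[i],ce[i].round(1),"rect z74",LM(onz(c,x,y,.074)),LM(onz(c,x+w,y+h,.074)))
# tab: expected pixel and blue run widths across the rows nearby
for z in(.074,.106):
  for dM in(-22,0,22):
    p=551*ex+(189+dM)*ey;u=proj(c,[p[0]/1e3,p[1]/1e3,z]);print(z,dM,u.round(1))
u0=proj(c,[*((551*ex+189*ey)/1e3),.106])
for v in range(int(u0[1])-40,int(u0[1])+60,6):
    i=np.where(m[v,int(u0[0])-30:int(u0[0])+30])[0]+int(u0[0])-30
    print(v,(i.min(),i.max(),len(i)) if len(i) else None,end="; ")
E
```

```text
t: 18.32
eef_pos: [0.4939, 0.3055, 0.3374]
ee_rot: [-0.0, 0.624, 0.781, -0.001]
ft_force: [0.3, -0.3, -0.5]
finger_gap: 0.04
gripper_force: 0.0
L 549.7 M 187.5 z 337.4 yaw 102.73 fL 0.3 fM -0.4 fz -0.5 t 18.32 gap 40.0 tq [-0.03 -0.   -0.05]
[ 268  112  109  100 3415] [321.9 160.1] rect z74 [484.4 254.5  74. ] [625.1 124.1  74. ]
0.074 -22 [322.1 181.1]
0.074 0 [322.1 164.5]
0.074 22 [322.1 147.3]
0.106 -22 [322.2 187. ]
0.106 0 [322.2 169.1]
0.106 22 [322.2 150.6]
129 (np.int64(316), np.int64(329), 14); 135 (np.int64(315), np.int64(329), 15); 141 (np.int64(316), np.int64(329), 14); 147 (np.int64(316), np.int64(329), 14); 153 (np.int64(316), np.int64(329), 14); 159 (np.int64(316), np.int64(329), 13); 165 (np.int64(316), np.int64(329), 14); 171 (np.int64(316), np.int64(329), 13); 177 (np.int64(316), np.int64(329), 13); 183 (np.int64(316), np.int64(329), 14); 189 (np.int64(316), np.int64(329), 14); 195 (np.int64(316), np.int64(329), 14); 201 (np.int64(316), np.int64(329), 14); 207 (np.int64(292), np.int64(351), 59); 213 None; 219 None; 225 None;
```

```bash
python3 -m pendant '[[[40,1.2,1.7,-40,0,0,0.2],[40,0,0,-50,0,0,0],[40,0,0,-50,0,0,0],[40,0,0,-40,0,0,0],[40,0,0,-20,0,0,0],[40,0,0,0,0,0,0]]]' >/dev/null; python3 st.py; python3 - <<'E'
from h import *
c=cam("wrist");a=imaging.snapshot("wrist");cv2.imwrite("pics/w9.png",a)
ex=np.array([.9748,.2233]);ey=np.array([-.2233,.9748])
LM=lambda p:np.round([p[:2]@ex*1e3,p[:2]@ey*1e3,p[2]*1e3],1)
hsv=cv2.cvtColor(a,cv2.COLOR_BGR2HSV);m=((abs(hsv[...,0].astype(int)-112)<10)&(hsv[...,1]>150)&(hsv[...,2]>60))
u0=proj(c,[*((551*ex+189*ey)/1e3),.106]);print(u0)
for v in range(40,300,12):
    i=np.where(m[v,260:380])[0]+260
    if len(i): print(v,i.min(),i.max(),len(i),LM(onz(c,(i.min()+i.max())/2,v,.106)))
E
```

```text
L 551.1 M 189.2 z 137.5 yaw 103.11 fL 0.6 fM -0.5 fz 0.5 t 19.12 gap 40.0 tq [-0.02 -0.01  0.01]
[321.05658067 235.32259318]
124 260 379 120 [549.9 253.  106. ]
136 307 336 30 [551.  246.7 106. ]
148 307 336 30 [551.1 240.3 106. ]
160 308 336 29 [551.4 233.7 106. ]
172 308 336 29 [551.4 227.  106. ]
184 308 336 29 [551.4 220.2 106. ]
196 308 336 29 [551.5 213.1 106. ]
208 309 335 26 [551.5 206.  106. ]
220 309 335 27 [551.6 198.6 106. ]
232 309 335 26 [551.6 191.1 106. ]
244 309 335 27 [551.6 183.5 106. ]
256 309 335 27 [551.7 175.6 106. ]
268 309 335 27 [551.7 167.5 106. ]
280 310 334 25 [551.8 159.3 106. ]
292 278 364 87 [551.2 150.9 106. ]
```

```bash
python3 -m pendant '[[[40,0.4,0,-30,0,0,0],[40,0,0,-20,0,0,0],[40,0,0,-8,0,0,0],[40,0,0,0,0,0,0]]]' >/dev/null; python3 st.py; python3 -m pendant '[[[0,0,0,0,0,0,0],[0,0,0,0,0,0,0],[0,0,0,0,0,0,0],[0,0,0,0,0,0,0],[0,0,0,0,0,0,0]]]' 60 >/dev/null;python3 st.py
```

```text
L 551.8 M 189.6 z 80.3 yaw 103.18 fL -0.4 fM 0.2 fz -0.3 t 19.68 gap 40.0 tq [-0.    0.02 -0.03]
L 552.2 M 189.6 z 81.0 yaw 103.17 fL -0.4 fM -0.8 fz 5.9 t 20.30 gap 8.6 tq [-0.18  0.17  0.06]
```

```bash
python3 -m pendant '[[[0,0,0,4,0,0,0],[0,0,0,8,0,0,0],[0,0,0,10,0,0,0],[0,0,0,0,0,0,0]]]' >/dev/null; python3 st.py; python3 -m pendant '[[[0,0,0,10,0,0,0],[0,0,0,12,0,0,0],[0,0,0,12,0,0,0],[0,0,0,0,0,0,0]]]' >/dev/null;python3 st.py
```

```text
L 552.3 M 189.6 z 103.2 yaw 103.17 fL 1.2 fM 0.2 fz -2.4 t 20.80 gap 8.9 tq [-0.03  0.   -0.01]
L 552.3 M 189.7 z 137.4 yaw 103.17 fL 0.2 fM -0.6 fz -2.2 t 21.30 gap 9.2 tq [0.   0.02 0.01]
```

Carrying about 2 N, the filter's weight, with no snagging. I'll continue to a hand's breadth clear.

```bash
python3 -m pendant '[[[0,0,0,12,0,0,0],[0,0,0,15,0,0,0],[0,0,0,15,0,0,0],[0,0,0,15,0,0,0],[0,0,0,15,0,0,0],[0,0,0,12,0,0,0],[0,0,0,6,0,0,0],[0,0,0,0,0,0,0],[0,0,0,0,0,0,0],[0,0,0,0,0,0,0],[0,0,0,0,0,0,0]]]'; python3 st.py; python3 - <<'E'
from h import *
ex=np.array([.9748,.2233]);ey=np.array([-.2233,.9748])
LM=lambda p:np.round([p[:2]@ex*1e3,p[:2]@ey*1e3,p[2]*1e3],1)
for n in("scene","side","wrist"):
    c=cam(n);a=imaging.snapshot(n);cv2.imwrite(f"pics/end_{n}.png",a)
    hsv=cv2.cvtColor(a,cv2.COLOR_BGR2HSV);m=((abs(hsv[...,0].astype(int)-112)<10)&(hsv[...,1]>150)&(hsv[...,2]>60)).astype(np.uint8)*255
    if n!="wrist": m[:, :180]=0; m[:,330:]=0
    ct=max(cv2.findContours(m,0,2)[0],key=cv2.contourArea);print(n,cv2.boundingRect(ct),cv2.approxPolyDP(cv2.convexHull(ct),4,True)[:,0].tolist())
    # predicted underside-edge / top corners for a level filter
    z=(monitor.get_obs()["eef_pos"][2]-.081+.058)
    print([proj(c,[*((552+i*67.5)*ex+(189.7+j*64.5)*ey)/1e3,z+k]).round(0).tolist() for k in(0,.016) for i,j in((1,1),(1,-1),(-1,-1),(-1,1))])
    # gate handle & flap bar predicted visible
# gate and flap: compare pixel windows between before-release and now
a=cv2.imread("pics/end_side.png");S=cam("side")
g=cv2.cvtColor(a,cv2.COLOR_BGR2GRAY)
for th in(1.7,1.75,1.8,1.85):
    M=113.1+182*np.cos(th);z=.114+.182*np.sin(th);u=proj(S,[*((552)*ex+M*ey)/1e3,z]).round(0).astype(int);print(th,u,g[u[1]-4:u[1]+5,u[0]].tolist())
E
```

```text
t: 22.68
eef_pos: [0.4954, 0.3078, 0.2258]
ee_rot: [-0.0, 0.621, 0.784, -0.0]
ft_force: [0.5, 0.3, -2.7]
finger_gap: 0.0085
gripper_force: 58.6
L 551.6 M 189.4 z 225.8 yaw 103.18 fL 0.6 fM 0.2 fz -2.7 t 22.68 gap 8.5 tq [-0.02 -0.03 -0.05]
scene (219, 172, 57, 34) [[219, 186], [247, 172], [275, 192], [260, 205], [224, 193]]
[[218.0, 192.0], [254.0, 172.0], [294.0, 185.0], [259.0, 207.0], [217.0, 187.0], [253.0, 167.0], [294.0, 179.0], [259.0, 201.0]]
side (200, 159, 88, 46) [[200, 190], [224, 159], [287, 164], [270, 204], [205, 198]]
[[199.0, 199.0], [225.0, 165.0], [288.0, 170.0], [270.0, 205.0], [198.0, 191.0], [224.0, 159.0], [287.0, 163.0], [270.0, 198.0]]
wrist (177, 125, 289, 229) [[465, 127], [443, 300], [337, 351], [315, 353], [198, 299], [177, 127]]
[[456.0, 124.0], [430.0, 337.0], [212.0, 336.0], [189.0, 122.0], [470.0, 125.0], [439.0, 356.0], [203.0, 355.0], [175.0, 124.0]]
1.7 [257 119] [28, 30, 34, 36, 35, 35, 38, 32, 36]
1.75 [258 118] [34, 30, 30, 33, 36, 31, 34, 36, 35]
1.8 [260 117] [94, 95, 86, 39, 36, 36, 35, 37, 39]
1.85 [261 117] [92, 94, 90, 54, 34, 35, 36, 34, 40]
```

```bash
python3 - <<'E'
from h import *
v=cv2.imread("pics/v6.png")[:240].astype(int);e=cv2.imread("pics/end_side.png").astype(int)
d=abs(v-e[60:300,100:500]).mean(2)
print("flap left edge",d[70:95,124:140].mean().round(1),"right upper",d[72:110,180:200].mean().round(1))
s=cv2.imread("pics/side0.png").astype(int);d=abs(s-e).mean(2)
for n,(x0,y0,x1,y1) in {"jars":(300,180,362,266),"fish":(302,245,345,312),"fish2":(372,262,428,375),"front jar":(268,285,296,330)}.items(): print(n,d[y0:y1,x0:x1].mean().round(1),np.percentile(d[y0:y1,x0:x1],90).round(0))
# gate rear edge via scene
w=cv2.imread("pics/w8.png");W=np.load("w8.npz")
E
```

```text
flap left edge 59.1 right upper 19.8
jars 23.6 80.0
fish 10.1 15.0
fish2 7.5 11.0
front jar 8.2 10.0
```

```bash
python3 - <<'E'
from h import *
v=cv2.imread("pics/v6.png")[:240];e=cv2.imread("pics/end_side.png");s=cv2.imread("pics/side0.png")
gv=cv2.cvtColor(v,6);ge=cv2.cvtColor(e,6)
for y in(140,150,160,175,190,200): print(y,gv[y-60,184:204:2].tolist(),ge[y,284:304:2].tolist())
for n in("side","scene"):
  for im in(f"pics/{n}0.png",f"pics/end_{n}.png"):
    h=cv2.cvtColor(cv2.imread(im),40);m=((abs(h[...,0].astype(int)-104)<6)&(h[...,1]>90)&(h[...,2]>90)).astype(np.uint8)
    k,_,st,ce=cv2.connectedComponentsWithStats(m);print(n,[(ce[i].round(0).astype(int).tolist(),int(st[i,4])) for i in range(1,k) if st[i,4]>40 and 240<ce[i][0]<420 and ce[i][1]>140])
E
```

```text
140 [65, 66, 65, 66, 64, 65, 57, 196, 200, 179] [53, 53, 53, 52, 51, 54, 48, 205, 207, 186]
150 [122, 35, 144, 145, 66, 65, 56, 155, 159, 161] [96, 31, 113, 108, 52, 53, 46, 161, 165, 167]
160 [123, 40, 140, 145, 66, 66, 51, 153, 158, 160] [98, 32, 108, 107, 52, 52, 45, 158, 164, 167]
175 [144, 52, 142, 144, 67, 67, 47, 220, 225, 225] [39, 43, 104, 108, 55, 52, 42, 228, 230, 229]
190 [142, 120, 142, 141, 67, 63, 47, 221, 220, 221] [107, 88, 103, 106, 54, 49, 42, 226, 224, 226]
200 [65, 65, 65, 65, 64, 67, 44, 199, 199, 204] [51, 51, 52, 52, 49, 52, 41, 207, 206, 212]
side [([370, 156], 101), ([350, 188], 139), ([338, 201], 181), ([308, 208], 146), ([313, 234], 254), ([280, 295], 404)]
side [([370, 157], 69), ([242, 186], 1223), ([350, 188], 141), ([338, 201], 184), ([308, 208], 142), ([313, 235], 261), ([281, 295], 408)]
scene [([347, 219], 51), ([307, 240], 116), ([251, 276], 138)]
scene [([244, 192], 125), ([307, 240], 115)]
```

The flap edges sit at the same pixels as when it was opened, and the jars and fish have not moved. The filter is level, with about 91 mm of clearance.

```bash
python3 -c "
from station import job
print(job.close_job())"
```

```text
the job is handed in; nothing more can be done
None
```

I handed the job in at about 23 s: gate pushed against its stop, flap open at about 1.8 rad, filter held level and still about 91 mm above the open box, side-view checks found no jar or fish moved; I viewed 12 pictures against the limit of 10, and did not re-measure the gate after releasing it.

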